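# Seat the tea flask on its pegged base

### The arm

A 7-joint arm with a two-finger parallel gripper is mounted at the origin on the work surface. World frame = base frame: x ahead of the robot, y to its left, z up, the work surface at z = 0. Lengths are in mm, angles in rad, forces in N, time in s.
With the tool pointing down it reaches from about 400 to 875 mm from the base axis. Payload 19.3 kg.
Tool frame: the origin (TCP) lies at the very end of the fingers, on their centre line; the grasp point (between the pads) lies 19 mm behind it (grip_point_offset is the z of the grasp point in the tool frame, in mm); z points along the fingers, y is the line along which they close (so a half turn about z gives the same grasp; the last joint's range is limited). The gripper opens to 85 mm and grips with 20 to 120 N. Pads are 22 mm wide; open, the fingers measure 114 mm over their backs; the gripper's body (76 mm by 85 mm) begins 54 mm behind the grasp point. The pads swing forward as they close: fully open they stand 13 mm farther back than shut.
Start: joints at [1.072, 0.521, -0.036, 1.599, 0.021, 1.021, -0.113], TCP at [259.834, -568.419, 231.291] pointing down, gripper open.
Joint ranges: [-2.91, 2.91], [-0.3, 2.13], [-1.5, 1.42], [0.17, 2.43], [-1.26, 4.41], [0.16, 1.93], [-2.52, 2.52]. Speed limits (rad/s): [1.89, 1.89, 2.39, 2.39, 3.01, 3.01, 3.01].

### API

Orientations are given as a 3x3 rotation matrix whose columns are the frame's x, y, z axes.
In Python, from workcell import movep, movel, goto_joints, open_gripper, clamp, wait, inverse_kinematics, read_state, camera, PlanningError, finish_job, grip_point_offset gives the robot as it stands. Calls block until the motion is done:
- movep(position, orientation): joint-space move of the TCP to a pose.
- movel(position, frame=None, max_speed=150, guard=None): straight line of the TCP; frame=None keeps the orientation; max_speed is the mean speed in mm/s. With guard (N) it stops when the force on the tool has changed by that much, and returns True; else False.
- goto_joints(angles): joint-space move.
- open_gripper() and clamp(): open the fingers fully, or close them until they stop; the grip force is fixed at half the most.
- wait(seconds).
- inverse_kinematics(position, orientation): joint angles nearest the present ones, or None.
- read_state(): the state.
- camera(name): name is "scene" or "side" or "wrist"; returns a dict with "image" (400x640x3 uint8, blue, green, red), "range_z" (400x640 float32, mm along the optical axis (not along the pixel's ray), 0 where there is no reading), "fx", "fy", "cx", "cy" (pixels), "cam_to_world" (4x4, takes a point from camera to world coordinates). Camera axes: x right, y up, looking along -z (the intrinsics and any distortion apply to the point x, -y, -z); pixel columns grow to the right and rows downward; lengths in mm; the calibration is good to about 2 mm. A picture is of the moment at which its call begins.
A pose or a line that the arm cannot do raises PlanningError and nothing moves.
- finish_job(): hands the job in; it is judged then, once.
The state is a dict: "time": time; "qpos": joint angles; "qvel": joint speeds; "joint_efforts": joint torques, N m; "eef_pos": TCP position; "tool_rot": TCP orientation; "ft_force": force on the tool from outside, world axes, zero at the start; "torque": the same for the moment, N m; "finger_gap": finger opening in mm; "gripper_force": force on a finger pad.
Only numpy, scipy, OpenCV 4.12 (cv2) and the standard library are available. Lean on these libraries where they do the work, as an engineer would, in place of code of your own. Each camera call takes 0.05 s, during which the arm holds its last target. There are 200 camera calls.

### The job

Somebody left the lid lying on the flask's base. Lift the lid off, lay it flat, grip up, on the trolley top clear of the base, and then seat the flask fully home on the base's three pegs, spout over the drip tongue. Keep flask and lid upright, set them down without dropping them, let go of both, and leave the mugs and the tumbler where they are.

Things in the scene. Friction and masses are not known exactly. Their poses are not given: they have to be found in the camera images.
- base: The flask's black plastic base, fixed to the stainless trolley top. Square plate 130 x 130 mm, 16 mm thick, with three upright pegs, and on its +x side a ribbed drip tongue (80 mm wide, 12 mm thick) reaching 125 mm from the centre. Origin: centre of the plate's underside, on the trolley top. +x points to the tongue, z up. Always within 0.4 rad of world yaw 0.
- base_seat (a point): Centre of the base plate's top face, 16 mm above the base's origin, same axes. Fully home, the flask's origin lies here and its axes agree (2.5 mm play sideways). The three round pegs stand at (x, y) = (32, 0), (-26, 30), (-26, -30) mm: 14 mm diameter, 18 mm high (tops 34 mm above the trolley top), the upper 6 mm tapering to 8 mm.
- flask: Maroon push-button vacuum flask, empty, 0.5 to 0.8 kg, 190 mm tall, loose on the trolley top. Square foot 104 x 104 x 22 mm with three 19 mm round sockets, 22 mm deep, underneath at the pegs' (x, y), so it fits one way round only. Body 96 mm diameter, top at 136 mm. Spout towards +x, reaching 76 mm from the axis, 100 to 128 mm up. Origin: centre of the underside; z up. Yaw within 0.4 rad of 0.
- flask_handle (a point): Middle of the flask's rigid handle bar, 182 mm above the flask's origin, same axes. The bar runs along y over the flask's top: 18 mm thick along x, 102 mm long, 16 mm high (174 to 190 mm), with an 18 x 10 mm post at each end. Free below it: 33 mm to the button, 38 mm to the flask's top.
- lid: Hard grey silicone lid (rigid, about 90 g): disc of 110 mm diameter, 6 mm thick, with an upright grip slab in the middle, 14 mm thick along x, 56 mm long along y, rising from the disc to 50 mm height. It starts loose on the tops of the three pegs, roughly centred. Origin: centre of its underside; z up.
- lid_grip (a point): Grasp point in the middle of the lid's grip slab, 34 mm above the lid's origin, axes as the lid.
- mug_a: White ceramic mug, 78 mm diameter, 92 mm tall, handle on its +y side (about 35 mm out). Origin: centre of the underside. Bystander.
- mug_b: A second white ceramic mug, the same as the first. Bystander.
- tumbler: Clear glass tumbler, 72 mm diameter, 115 mm tall. Origin: centre of the underside. Bystander.
Not all that is in view belongs to the job. Leave any green look-alike of the flask alone.

How it is judged:
By the outcome, as a careful person would: the job done as asked, in the order asked, and still so for the second after the job is handed in, with the robot touching nothing.
It also fails if it takes over 64 s, if anything falls off the work surface, if the arm or the gripper's body presses on something with over 40 N, if the wrist force passes 120 N, or if a joint passes its speed limit or range.

## Working session

There is one attempt and no reset: what is moved stays moved. The work goes in short steps, each a Python script; the robot and the scene stay as the last script left them, time stands still between calls to the robot, and variables do not carry over. Pictures are saved under pics/ and viewed, at most 10 in all, crops included, and the job is handed in when it is done.

```bash
ls; mkdir -p pics
python3 - <<'E'
from workcell import *
import cv2,numpy as np
a=camera("scene");b=camera("side")
for n,c in(("scene",a),("side",b)):
    cv2.imwrite(f"pics/{n}1.png",c["image"]); np.savez(f"{n}1.npz",**c)
    print(n,{k:(v if np.isscalar(v) else None) for k,v in c.items()},np.round(c["cam_to_world"],3).tolist())
print(grip_point_offset,read_state()["time"])
E
```

```text
pics
scene {'image': None, 'range_z': None, 'fx': 507.38254180928385, 'fy': 507.38254180928385, 'cx': 311.0019550707359, 'cy': 201.77759011085024, 'cam_to_world': None} [[0.636, -0.64, 0.432, 1159.823], [0.772, 0.524, -0.36, -499.744], [0.004, 0.562, 0.827, 1302.071], [0.0, 0.0, 0.0, 1.0]]
side {'image': None, 'range_z': None, 'fx': 408.04976297113865, 'fy': 408.04976297113865, 'cx': 321.7111525062052, 'cy': 197.7666073261388, 'cam_to_world': None} [[-0.862, 0.243, -0.445, 36.205], [-0.506, -0.456, 0.732, 801.194], [-0.025, 0.856, 0.516, 709.173], [0.0, 0.0, 0.0, 1.0]]
-18.700000000000003 0.1
```

View pics/scene1.png

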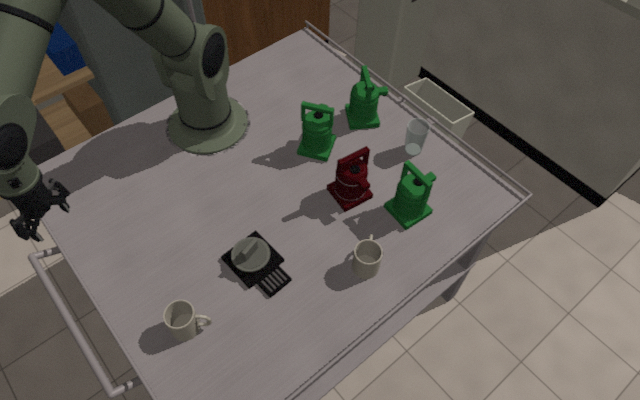

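View pics/side1.png

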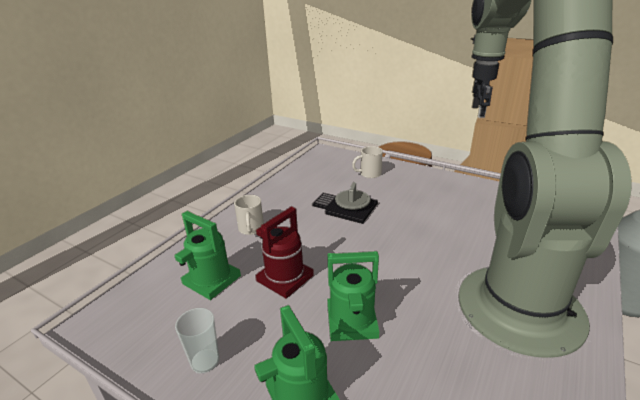

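The scene shows one maroon flask at about (350,185). Three green look-alikes stand at (317,130), (364,105) and (411,195). The black base, with the grey lid on it, is at (254,260). The mugs are at (181,320) and (368,258), and the tumbler is at (416,137). Only the flask at (350,185) is maroon, so that is the one to move. Next I'll measure everything and take one crop to confirm.

```bash
cat > h.py <<'E'
import numpy as np,cv2
def cloud(c):
    Z=c["range_z"];v,u=np.mgrid[:400,:640]
    P=np.stack([(u-c["cx"])*Z/c["fx"],-(v-c["cy"])*Z/c["fy"],-Z,np.ones_like(Z)],-1)
    P=(P@np.asarray(c["cam_to_world"]).T)[...,:3]; P[Z<=0]=np.nan
    return P
def rect(p):
    (c,s,a)=cv2.minAreaRect(p[:,:2].astype(np.float32)); return np.round(c,1),np.round(s,1),round(a,1)
E
python3 - <<'E'
from h import *
for n in("scene","side"):
    c=dict(np.load(n+"1.npz")); P=cloud(c); I=c["image"].astype(int); b,g,r=I[...,0],I[...,1],I[...,2]
    z=P[...,2]; hsv=cv2.cvtColor(c["image"],cv2.COLOR_BGR2HSV)
    ok=np.isfinite(z)&(P[...,0]>200)&(P[...,0]<1100)&(abs(P[...,1])<600)
    mar=ok&(r>2*g+15)&(r>2*b+15); gr=ok&(g>1.6*r+15)&(g>1.6*b+10)
    print(n,"table z",np.nanmedian(z[ok&(z<30)]))
    print("flask",rect(P[mar]),"foot",rect(P[mar&(z<40)&(z>5)]),"handle",rect(P[mar&(z>165)]),P[mar&(z>165)].mean(0).round(1),np.percentile(z[mar],99))
    for nm,m in(("green",gr),("other",ok&(z>25)&~gr&~mar)):
        k,L,S,C=cv2.connectedComponentsWithStats(m.astype(np.uint8))
        for i in range(1,k):
            if S[i,4]>60:
                p=P[L==i]; print(nm,C[i].round(),S[i,4],rect(p),"zmax",p[:,2].max().round(1),"min",p[:,:2].min(0).round(),"max",p[:,:2].max(0).round())
    if n=="scene":
        blk=ok&(I.max(-1)<50)&(z>5)&(z<25); 
        k,L,S,C=cv2.connectedComponentsWithStats(blk.astype(np.uint8)); i=1+np.argmax(S[1:,4]); print("base px",C[i],"rect",rect(P[L==i]))
        cv2.imwrite("pics/crop1.png",cv2.resize(c["image"][120:310,200:450],None,fx=3,fy=3,interpolation=cv2.INTER_CUBIC))
E
```

```text
scene table z -0.6795550694757821
flask (array([543.5, 176.1]), array([101.1, 127.2]), 83.3) foot (array([532.9, 178.2]), array([102.6, 103.2]), 81.0) handle (array([532.4, 178.1]), array([99.2, 20.1]), 81.5) [533.6 175.4 187.2] 192.44529234377697
green [365. 102.] 1087 (array([325. , 437.9]), array([122.8, 105.6]), 57.6) zmax 196.5 min [254. 361.] max [386. 495.]
green [317. 131.] 1265 (array([315.6, 231.4]), array([102.2, 128.5]), 32.3) zmax 196.2 min [272. 153.] max [390. 291.]
green [412. 196.] 1417 (array([693.7, 284.2]), array([126.6, 105.7]), 85.3) zmax 196.0 min [636. 219.] max [747. 348.]
other [ 24. 120.] 7908 (array([ 247.2, -482. ]), array([ 78.8, 256.9]), 28.0) zmax 714.2 min [ 200. -600.] max [ 333. -361.]
other [377.  82.] 68 (array([321.6, 471.2]), array([74.5, 84.8]), 66.0) zmax 195.6 min [270. 422.] max [368. 500.]
other [367. 105.] 107 (array([350.1, 423.2]), array([28. , 61.5]), 9.1) zmax 185.4 min [331. 392.] max [365. 451.]
other [325. 112.] 90 (array([304.4, 256.8]), array([101.8,  82.7]), 26.1) zmax 194.7 min [269. 197.] max [366. 292.]
other [318. 114.] 61 (a
[... 3274 characters left out ...]
4.]
other [343. 265.] 69 (array([338.7, 221.2]), array([54.7, 47.8]), 33.9) zmax 178.7 min [305. 188.] max [361. 256.]
other [285. 278.] 152 (array([510.5, 202.2]), array([96. , 43.7]), 44.0) zmax 49.7 min [481. 153.] max [560. 232.]
other [353. 278.] 121 (array([309.1, 238.7]), array([26.8, 27.2]), 10.1) zmax 145.4 min [296. 225.] max [323. 253.]
other [273. 342.] 127 (array([353.4, 450.9]), array([101.7,  28.7]), 82.9) zmax 192.7 min [334. 400.] max [366. 503.]
other [198. 336.] 1910 (array([530.9, 465.1]), array([70.7, 72.1]), 27.5) zmax 119.5 min [495. 429.] max [568. 500.]
other [290. 350.] 225 (array([323. , 444.9]), array([28.5, 27.9]), 84.0) zmax 144.8 min [309. 431.] max [337. 459.]
```

View pics/crop1.png

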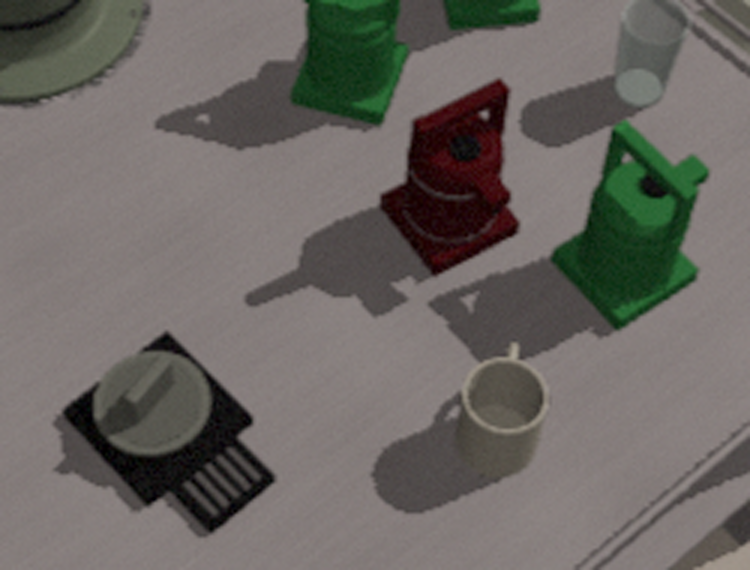

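The crop confirms it: the maroon flask is at crop (450,185), the base's tongue points to lower right, and the lid's grip slab is at crop (148,393). I'll move above the lid for a close wrist view.

```bash
cat >> h.py <<'E'
def R(yaw,s=1):   # tool down, closing axis along +-x rotated by yaw
    y=s*np.array([np.cos(yaw),np.sin(yaw),0]);z=np.array([0,0,-1.]);return np.stack([np.cross(y,z),y,z],1)
E
python3 - <<'E'
from workcell import *
from h import *
s=read_state();print(np.round(s["tool_rot"],2).tolist())
for sg in(1,-1):
    for p in([530,-193,330],[530,181,330],[440,0,120]): 
        q=inverse_kinematics(p,R(0,sg)); print(sg,p,None if q is None else np.round(q,2))
sg=-1 if abs(inverse_kinematics([530,-193,330],R(0,-1))[6])<abs(inverse_kinematics([530,-193,330],R(0,1))[6]) else 1
print(sg)
movep([500,-193,330],R(0,sg))
c=camera("wrist");np.savez("w1.npz",**c);cv2.imwrite("pics/w1.png",c["image"]);print(read_state()["time"],np.round(c["cam_to_world"],2).tolist())
E
```

```text
[[0.91, 0.42, -0.0], [0.42, -0.91, 0.0], [-0.0, -0.0, -1.0]]
1 [530, -193, 330] [ 0.56  0.36 -0.42  1.62  0.16  1.2   0.1 ]
1 [530, 181, 330] [ 0.12  0.41 -0.77  1.62  0.3   1.24 -0.7 ]
1 [440, 0, 120] [ 0.27  0.45 -0.51  2.15  0.37  0.63 -0.5 ]
-1 [530, -193, 330] [-0.41  0.49  0.98  1.67 -0.43  1.22 -2.48]
-1 [530, 181, 330] [ 0.39  0.59 -1.27  1.61  0.57  1.37  2.19]
-1 [440, 0, 120] [-0.76  0.59  0.86  2.2  -0.74  0.67 -2.52]
1
1.825 [[1.0, 0.0, 0.0, 499.89], [-0.0, 0.96, 0.3, -118.23], [-0.0, -0.3, 0.96, 472.47], [0.0, 0.0, 0.0, 1.0]]
```

View pics/w1.png

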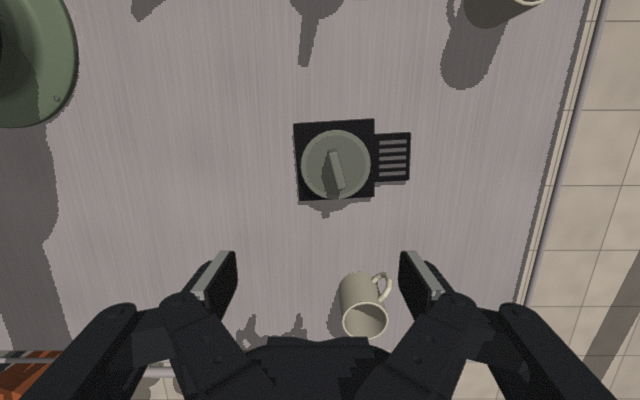

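The wrist view shows the base at about (335,160), its tongue at (393,158), and the lid disc at (335,164) with the grip slab turned slightly at (337,170). Now I'll compute the lid and base poses.

```bash
cat >> h.py <<'E'
def near(P,xy,r): return np.hypot(P[...,0]-xy[0],P[...,1]-xy[1])<r
def lidbase(c,xy=(530,-193)):
    P=cloud(c);z=P[...,2];m=near(P,xy,170)
    g=m&(z>62)&(z<95)&near(P,xy,70); d=m&(z>33)&(z<50)&near(P,xy,75)
    b=m&(z>6)&(z<24)&(c["image"].max(-1)<70)
    b=cv2.morphologyEx(b.astype(np.uint8),cv2.MORPH_OPEN,np.ones((3,3)))>0
    print("grip top",rect(P[g]),np.nanmax(z[g]),"disc",cv2.minEnclosingCircle(P[d][:,:2].astype(np.float32)),np.median(z[d]),"base",rect(P[b]),np.median(z[b]),"table",np.nanmedian(z[near(P,(440,0),120)]))
E
python3 - <<'E'
from h import *
lidbase(dict(np.load("w1.npz")))
from workcell import *
movel([500,-205,220],max_speed=300)
c=camera("wrist");np.savez("w2.npz",**c);lidbase(c);print(read_state()["time"])
E
```

```text
grip top (array([ 527.7, -192.3]), array([13.9, 55.7]), 15.5) 86.16896526139249 disc ((527.8119506835938, -192.65505981445312), 54.82971954345703) 41.309172162285506 base (array([ 558.1, -188.4]), array([188.5, 129.4]), 3.2) 15.525961815854771 table 0.2404777504727349
grip top (array([ 527.7, -192.7]), array([14. , 56.3]), 15.5) 85.96677821795663 disc ((528.0482177734375, -192.66159057617188), 55.10116195678711) 41.341684594959816 base (array([ 558.1, -188.5]), array([188.9, 129.4]), 3.2) 15.596869539419515 table 0.22472613980411893
2.3917
```

Run:
```python
from h import *
from workcell import *
yaw=np.radians(15.5);F=R(yaw)
for p in([440,0,100],[440,0,14]): assert inverse_kinematics(p,F) is not None
movep([527.8,-192.6,120],F)
print(movel([527.8,-192.6,50.5],max_speed=100,guard=8),read_state()["eef_pos"])
clamp();s=read_state();print(s["finger_gap"],s["gripper_force"],s["ft_force"])
movel([527.8,-192.6,130],max_speed=100);s=read_state();print(s["finger_gap"],s["ft_force"])
movel([440,0,110],max_speed=250)
movel([440,0,28],max_speed=120)
c=camera("side");np.savez("s2.npz",**c)
print(movel([440,0,10],max_speed=25,guard=4));s=read_state();print(s["eef_pos"],s["ft_force"],s["time"])
cv2.imwrite("pics/s2.png",cv2.resize(camera("side")["image"][100:300,250:500],None,fx=3,fy=3))
```

```text
False [ 528.16947502 -192.7014791    51.09755722]
13.481492028991768 58.37912142276764 [-0.77669514  0.52926403  5.41720721]
13.406684464183774 [ 0.34175408  0.51132072 -1.30587486]
True
[ 4.39995239e+02 -4.35473543e-02  1.62084840e+01] [ 0.09182105 -0.01402915 -1.81467401] 7.7167
```

View pics/s2.png

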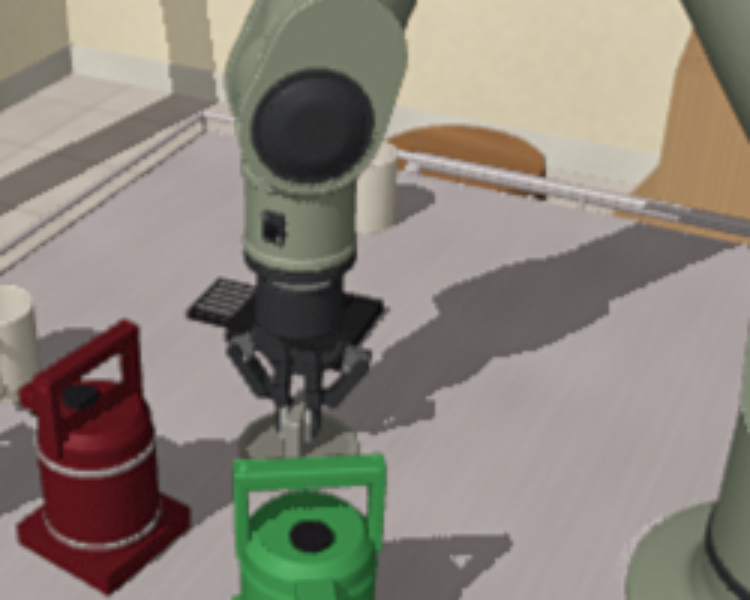

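Force contact came at TCP z 16.2, where the lid should be flat on the table. The view shows it under the gripper at about (300,435). Next: release, rise, then measure the bare pegs and the flask.

Run:
```python
from h import *
from workcell import *
open_gripper()
movel([440,0,110],max_speed=150)
movep([528,-235,230],R(0))
c=camera("wrist");np.savez("w3.npz",**c);cv2.imwrite("pics/w3.png",c["image"])
P=cloud(c);z=P[...,2];lidbase(c)
pg=near(P,(530,-190),75)&(z>29)&(z<42)
k,L,S,C=cv2.connectedComponentsWithStats(pg.astype(np.uint8))
for i in range(1,k):
    if S[i,4]>10: p=P[L==i];print("peg",C[i].round(1),S[i,4],cv2.minEnclosingCircle(p[:,:2].astype(np.float32)),p[:,2].mean())
movep([530,150,360],R(-.145))
c=camera("wrist");np.savez("w4.npz",**c);cv2.imwrite("pics/w4.png",c["image"])
P=cloud(c);z=P[...,2];I=c["image"].astype(int);mar=(I[...,2]>2*I[...,1]+8)&near(P,(530,181),110)
h=near(P,(530,181),70)&(z>183)&(z<200)
f=mar&(z>15)&(z<29)
print("handle",rect(P[h]),np.median(z[h]),"foot",rect(P[f]),f.sum())
l=near(P,(440,0),80)&(z>3)&(z<14);g=near(P,(440,0),60)&(z>40)
print("lid",cv2.minEnclosingCircle(P[l][:,:2].astype(np.float32)),np.median(z[l]),rect(P[g]),np.median(z[g]),read_state()["time"])
```

```text
Traceback (most recent call last):
  File "h.py", line 17, in lidbase
    print("grip top",rect(P[g]),np.nanmax(z[g]),"disc",cv2.minEnclosingCircle(P[d][:,:2].astype(np.float32)),np.median(z[d]),"base",rect(P[b]),np.median(z[b]),"table",np.nanmedian(z[near(P,(440,0),120)]))
                                ~~~~~~~~~^^^^^^
ValueError: zero-size array to reduction operation fmax which has no identity
```

View pics/w3.png

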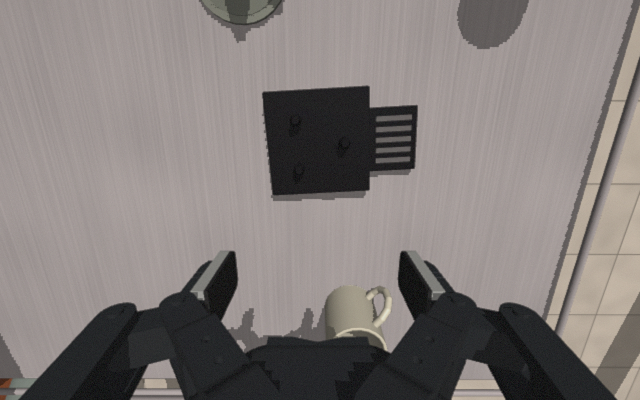

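The base is now bare. Its pegs are at about (295,119), (344,143) and (298,170), with the tongue at (393,138). Only my print helper failed, because the lid is no longer there for it to measure. I'll carry on from here.

Run:
```python
from h import *
from workcell import *
c=dict(np.load("w3.npz"))
P=cloud(c);z=P[...,2]
b=near(P,(528,-190),170)&(z>6)&(z<24)&(c["image"].max(-1)<70)
b=cv2.morphologyEx(b.astype(np.uint8),cv2.MORPH_OPEN,np.ones((3,3)))>0
pl=b&near(P,(528,-190),100)&(z>14)
r=rect(P[b]);print("base",r)
pg=near(P,(530,-190),75)&(z>29)&(z<42)
k,L,S,C=cv2.connectedComponentsWithStats(pg.astype(np.uint8))
for i in range(1,k):
    if S[i,4]>5: p=P[L==i];print("peg",C[i].round(1),S[i,4],cv2.minEnclosingCircle(p[:,:2].astype(np.float32)),p[:,2].mean())
movep([530,150,360],R(-.145))
c=camera("wrist");np.savez("w4.npz",**c);cv2.imwrite("pics/w4.png",c["image"])
P=cloud(c);z=P[...,2];I=c["image"].astype(int);mar=(I[...,2]>2*I[...,1]+8)&near(P,(530,181),110)
h=near(P,(530,181),70)&(z>183)&(z<200)
f=mar&(z>15)&(z<29)
print("handle",rect(P[h]),np.median(z[h]),"foot",rect(P[f]),f.sum())
l=near(P,(440,0),80)&(z>3)&(z<14);g=near(P,(440,0),60)&(z>40)
print("lid",l.sum(),g.sum(),read_state()["time"])
if l.sum()>50 and g.sum()>20:print("lid",cv2.minEnclosingCircle(P[l][:,:2].astype(np.float32)),np.median(z[l]),rect(P[g]),np.median(z[g]))
```

```text
base (array([ 558.1, -188.6]), array([188.9, 129.1]), 3.1)
peg [295.  119.8] 100 ((500.91162109375, -161.1036834716797), 6.548880100250244) 32.51388651017407
peg [344.6 142.7] 89 ((560.597412109375, -188.19906616210938), 6.710463523864746) 32.37649964165387
peg [298.7 169.6] 80 ((504.1153259277344, -220.74459838867188), 6.3997802734375) 32.46249561475697
handle (array([530.2, 181.9]), array([101.3,  17.9]), 81.8) 189.96982013517152 foot (array([529.9, 182.1]), array([100.1, 100.3]), 82.3) 299
lid 1846 248 11.9167
lid ((440.947021484375, 0.3525969386100769), 55.121177673339844) 7.1213707537058895 (array([440.5,   1. ]), array([13.9, 55.7]), 15.4) 49.34421825468695
```

View pics/w4.png

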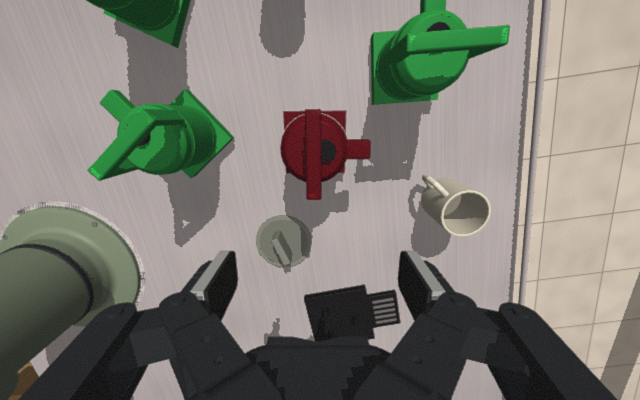

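The wrist view shows the lid flat at (284,241) with its grip up. The maroon flask's handle bar is at (314,153) and its spout points right at (360,149). The base centre comes out at (528.3,-190.0) with yaw 3.1°, and the flask at (530.2,181.9) with yaw -8°. Next I'll grasp the flask and lift it.

Run:
```python
from h import *
from workcell import *
F=R(np.radians(-8.1));G=R(.054);x,y=530.2,181.9
print(inverse_kinematics([528.3,-190,179],G))
movep([x,y,230],F)
print(movel([x,y,162],max_speed=100,guard=8),read_state()["eef_pos"])
clamp();s=read_state();print(s["finger_gap"],s["gripper_force"],s["ft_force"],s["eef_pos"])
movel([x,y,172],max_speed=40);s=read_state();print(s["finger_gap"],s["ft_force"],s["torque"])
movel([x,y,265],max_speed=120)
movel([528.3,-190,265],G,max_speed=200)
movel([528.3,-190,212],max_speed=80)
wait(.3);s=read_state();print(s["eef_pos"],s["finger_gap"],s["ft_force"],s["torque"],s["time"])
for n in("side","scene","wrist"):
    c=camera(n);np.savez(n+"5.npz",**c);cv2.imwrite(f"pics/{n}5.png",c["image"])
    P=cloud(c);z=P[...,2];I=c["image"].astype(int);m=(I[...,2]>2*I[...,1]+8)&near(P,(528,-190),110)
    print(n,"foot",rect(P[m&(z<85)]),"z",np.nanpercentile(z[m],[1,99]))
```

```text
[ 0.58775914  0.51987917 -0.48171749  1.8038661   0.30049487  0.89080116
  0.02337584]
False [530.5218018  182.06598476 162.59879374]
17.143561238428013 59.5380038022995 [-1.24302804 -0.08673787  5.47365356] [530.22561968 181.95696506 162.27041769]
16.921657829301385 [ 0.27502292 -0.41995395 -6.84971196] [ 0.00692743  0.01995887 -0.01386243]
[ 528.41172757 -190.04954072  212.29064756] 16.835561269726192 [-0.01533298 -0.67333933 -6.45626778] [ 0.02782997  0.05026566 -0.03731051] 18.425
side foot (array([ 536.2, -184.5]), array([123.2, 106.2]), 5.3) z [ 18.16238307 241.32525528]
scene foot (array([ 546.9, -195.6]), array([125.3, 115.2]), 77.4) z [ 18.00066084 242.2380646 ]
wrist foot (array([ 521.1, -157.1]), array([116.7,  43. ]), 6.4) z [ 70.79772353 241.10071551]
```

```bash
python3 -c "
import cv2,numpy as np
a=cv2.imread('pics/scene5.png')[150:350,150:350];b=cv2.imread('pics/side5.png')[60:260,270:470]
cv2.imwrite('pics/c5.png',cv2.resize(np.hstack([a,b]),None,fx=2,fy=2))"
```

```text
(no output)
```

View pics/c5.png

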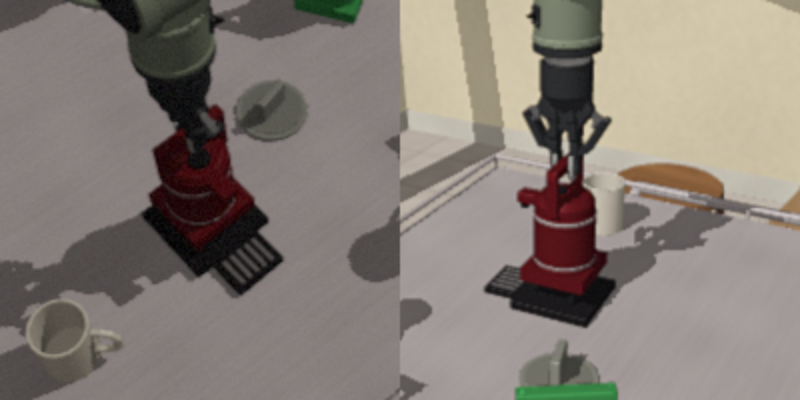

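The flask hangs upright over the base, with its spout on the tongue side. Now a guarded descent.

Run:
```python
from h import *
from workcell import *
print(movel([528.3,-190,184],max_speed=30,guard=8));s=read_state();print(s["eef_pos"],s["ft_force"])
if s["eef_pos"][2]<187:
    print(movel([528.3,-190,175],max_speed=12,guard=6));s=read_state();print(s["eef_pos"],s["ft_force"],s["torque"],s["time"])
```

```text
False
[ 528.42875116 -190.02538156  184.19080406] [ 4.42445343e-01  4.83652655e-03 -6.15774512e+00]
True
[ 528.22426114 -190.0024267   178.2410061 ] [-1.61293203  0.23773715  9.6025595 ] [ 0.07500411  0.40557009 -0.06840202] 20.1917
```

Contact came at 178.24, against 178.3 expected for fully home. I'll release, retreat and check.

Run:
```python
from h import *
from workcell import *
open_gripper(); movel([528.3,-190,240],max_speed=80)
movep([528,-225,400],R(.054))
c=camera("wrist");cv2.imwrite("pics/w6.png",c["image"])
P=cloud(c);z=P[...,2]
h=near(P,(528,-190),75)&(z>197)&(z<215);print("handle",rect(P[h]),np.median(z[h]))
for n in("scene","side"):
    c=camera(n);P=cloud(c);z=P[...,2];I=c["image"].astype(int)
    m=(I[...,2]>2*I[...,1]+8)&near(P,(528,-190),110);print(n,rect(P[m&(z<45)&(z>34)]),np.nanpercentile(z[m],99))
    if n=="scene": cv2.imwrite("pics/f6.png",c["image"])
    for nm,xy in(("mugs",(750,50)),("muga",(591,-440)),("tumb",(531,464))):
        k=near(P,xy,75)&(z>25)&(z<125);print(nm,rect(P[k]))
print(read_state()["time"])
```

```text
handle (array([ 528.4, -189.9]), array([ 17.8, 102.4]), 2.7) 205.9606576489312
scene (array([ 530.9, -191.4]), array([105.4, 104.1]), 3.6) 209.0961850821948
mugs (array([749.6,  54.4]), array([ 78.4, 101.5]), 9.3)
muga (array([ 591.7, -440.3]), array([105.7,  78.4]), 20.9)
tumb (array([532.5, 463.3]), array([72.2, 73.1]), 0.0)
side (array([ 527.5, -185.5]), array([105.9, 101.6]), 4.8) 207.725759547457
mugs (array([739.5,  50.8]), array([ 77.1, 110. ]), 67.4)
muga (array([ 578.6, -434.8]), array([105.8,  79.7]), 85.2)
tumb (array([530.8, 464.6]), array([70.1, 72.4]), 51.2)
22.6417
```

View pics/f6.png

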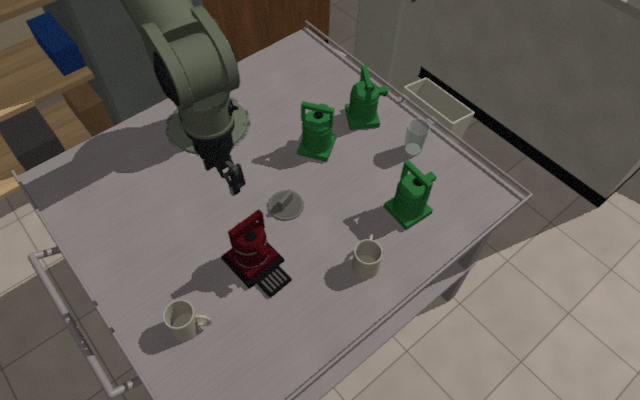

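The flask sits on the base at (252,250), and its handle top is at 206 mm (16 + 190), so it is fully home. The lid lies flat at (285,205), and the mugs and tumbler are where they were.

```bash
python3 -c "
from workcell import *
print(finish_job())"
```

```text
the job is handed in; nothing more can be done
None
```

The job is handed in: the lid lies flat, grip up, clear of the base; the maroon flask is fully home on its pegs with the spout over the tongue; both are released, and the mugs and tumbler did not move.

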